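# Tip a gel cassette out of the rinse bin and wedge it in the gel stand

### The arm

A 6-joint arm with a two-finger parallel gripper is mounted at the origin on the work surface. World frame = base frame: x ahead of the robot, y to its left, z up, the work surface at z = 0. Lengths are in m, angles in rad, forces in N, time in s.
With the tool pointing down it reaches from about 0.375 to 0.925 m from the base axis. Payload 5.7 kg.
Tool frame: the origin (TCP) lies at the very end of the fingers, on their centre line; the grasp point (between the pads) lies 19 mm behind it; z points along the fingers, y is the line along which they close (so a half turn about z gives the same grasp; the last joint's range is limited). The gripper opens to 85 mm and grips with 20 to 120 N. Pads are 22 mm wide; open, the fingers measure 114 mm over their backs; the gripper's body (76 mm by 85 mm) begins 54 mm behind the grasp point. The pads swing forward as they close: fully open they stand 13 mm farther back than shut.
Start: joints at [1.113, 0.359, 1.51, -0, 1.272, -0.115], TCP at [0.202, 0.565, 0.231] pointing down, gripper open.
Joint ranges: [-2.97, 2.97], [-1.01, 2.36], [0.21, 2.38], [-0.96, 4.11], [0.2, 2.71], [-2.98, 2.98]. Speed limits (rad/s): [2.39, 2.39, 3.14, 3.14, 3.14, 3.14].

### API

Orientations are given as a unit quaternion [x, y, z, w].
In Python, from plant import arm gives the robot as it stands. The module is installed in compiled form; this text tells all that it offers.
- The arm moves only by the tool play_rows, never from a script. Its argument "moves" is a list of rows, each a list of 7 numbers: the shift along the tool's x, y, z scaled (see below), then the turn, a rotation vector about the tool's x, y, z scaled (see below), then the gripper's target within -1 to 1 (shut at 1, half-way at 0, fully open at -1). A call has 1 to 20 rows; each row is the pose to reach, as a shift and turn from the pose commanded when the call began, along the tool's axes at that moment; what a row does not reach only later rows make up. The controller multiplies each number of a shift by 100 mm and each number of a turn by 120 degrees. A row lasts 1/8 s, in which the tool goes at most 62.5 mm and 10.7 degrees, less where a joint would pass 70% of its speed; a pose out of reach is approached as far as the arm can. A call with a number of a shift or a turn outside -1 to 1 is refused whole. A call with a gripper value outside its range is refused whole. The fingers move at their own pace and stop on an object; "newtons" is the grip in N (left out, the last holds). Time passes only in rows, so rows that repeat a pose let the fingers close. It gives the time, the measured TCP pose, the force, the opening and the grip force at its end, in the units of the state.
- arm.get_obs(): the state, without advancing time (a new reading comes with each control period).
- arm.camera(name): name is "scene" or "top" or "wrist"; returns a dict with "frame" (400x640x3 uint8, blue, green, red), "z_map" (400x640 float32, m along the optical axis (not along the pixel's ray), 0 where there is no reading), "fovy" (degrees; the focal length in pixels is half the picture's height over the tangent of half this angle, whatever the lens; pixels are square), "cx", "cy" (the principal point, pixels), "world_from_camera" (4x4, takes a point from camera to world coordinates). Camera axes: x right, y down, z forward; pixel columns grow to the right and rows downward; lengths in m; the calibration is good to about 2 mm. The wrist camera is an equidistant fisheye: a pixel r from the principal point sees the ray r / f radians off the axis. A picture is of the moment at which its call begins.
- arm.sign_off(): hands the job in; it is judged then, once.
Trained networks look in the newest picture that a camera, given by its name, has taken for a name from the list of things; names that differ only in an ending like _2 or _b are one class to them, and where a whole thing is asked for, a point or a joint stands for the part that bears it (a point fixed in the world has none). Each returns a list of dicts, best first, with "conf" (0 to 1); they miss things now and then, are a little off and sometimes report something else, mostly with a low value. They report only what shows in the picture. A call takes as long as a camera call. They do not tell look-alikes from the thing itself.
- arm.find_in(camera, name): "xy" ([column, row] as shares, 0 to 1, of the picture: columns of its width, rows of its height, amid what is visible of it).
- arm.regions_of(camera, name): "pixels" (400x640 bool, what is visible of it) and "xy" ([column, row] as shares, 0 to 1, of the picture: columns of its width, rows of its height, amid what is visible of it).
The state is a dict: "time": time; "joint_positions": joint angles; "qd": joint speeds; "tau": joint torques, N m; "eef_pos": TCP position; "orientation": TCP orientation; "force": force on the tool from outside, world axes, zero at the start; "torque": the same for the moment, N m; "gripper_width": opening from 0.0 (shut) to 1.0 (fully open); "grasp_force": force on a finger pad.
Only numpy, scipy, OpenCV 4.12 (cv2) and the standard library are available. Lean on these libraries where they do the work, as an engineer would, in place of code of your own. Each camera call takes 0.05 s, during which the arm holds its last target. There are 200 camera calls.

### The job

Mount the gel cassette that lies in the deep rinse bin. Lift its front edge (the bin's front cut-out lets you get under it) to tip it up on its back edge and leave it leaning by itself against the back wall; then lift it out, stand it upright in the slot of the gel stand, down on the slot's floor, and let go. Finally tap the orange wedge down until it holds the cassette tight and flat against the platen; do not let the cassette fall on the bench, and leave the other things where they are.

Things in the scene. Friction and masses are not known exactly. Their poses are not given: they have to be found in the camera images.
- cassette_center (a point): Gel cassette: two glass plates in a blue frame, a rigid slab 130 x 100 x 10 mm, about 0.2 kg. The point is its very middle; x runs along the 130 mm length, y along the width, z through the thickness. It starts flat in the bin on the drain ledges, z up, +x end at the bin's back, with 3 mm play all round. May be touched anywhere.
- bin: Tall narrow white rinse bin, fixed. Origin: on the bench, under the middle of its inside; -x is its front. Inside 136 mm long (x -68 to +68 mm at ledge height), 106 mm wide; walls 4 mm thick, side and back walls 130 mm high, front wall 100 mm. The back wall leans outwards 10 degrees: a cassette stood on its back edge stays leaning on it, top about 53 mm above the rim.
- bin_cutout (a point): Middle of the finger cut-out in the bin's front wall (bin x -70 mm), at ledge height, 55 mm above the bench. The cut-out is 62 mm wide, open at the top, its sill 12 mm above the bench. The cassette lies on two 11 mm wide ledges along the side walls; below it the bin is empty down to its floor (5 mm), so its front edge can be lifted from below.
- stand: Grey gel stand, fixed, with a slot in which the cassette stands upright on its 100 mm edge. Origin: on the bench under the slot's middle. The slot runs along y, floor 12 mm up, end cheeks (92 mm high) at y -56 and +56 mm. White platen on its -x side: face at x -9 mm, 92 mm high, flared lip to 102 mm. Wedge on its +x side. The seated cassette's top is 142 mm above the bench.
- wedge (a joint): Travel (m) of the orange wedge, captive on the stand: 0 = fully up (its face at x +9 mm, slot 18 mm wide, orange flange 100 mm above the bench), 0.036 = bottom. It moves down and 16 degrees towards the platen (1 mm of travel narrows the slot 0.28 mm); on the cassette it tightens at about 0.029. Stiff, about 4 N to move; stays where left. Starts at 0 to 0.005.
- wedge_pad (a point): Centre of the top face of the wedge's black round tapping pad, 30 mm across: 58 mm to the stand's +x side of the slot's middle and 122 mm above the bench with the wedge fully up; moves with the wedge.
- tip_box: Bystander: pipette tip box, blue with a clear lid, 120 x 84 mm, 56 mm high, loose; origin at the middle of its underside. Leave it alone.
- comb: Bystander: yellow gel comb lying flat, 95 mm long, 34 mm wide, 4 mm thick, loose; origin at the middle of its underside. Leave it alone.
- amber_bottle: Bystander: amber glass solvent bottle with orange cap, 86 mm across, 180 mm high, loose; origin at the middle of its underside. Leave it alone.
- gel_knife: Bystander: green plastic gel knife lying flat, 145 mm long, 55 mm wide, 10 mm high, loose; origin at the middle of its underside. Leave it alone.
- vial_rack: Bystander: grey rack of ten amber sample vials with blue caps, 130 x 60 mm, 52 mm high, loose; origin at the middle of its underside. Leave it alone.
- beaker: Bystander: empty glass beaker, 72 mm across, 95 mm high, loose; origin at the middle of its underside. Leave it alone.
Things that resemble listed ones, but are neither listed nor needed, are in the scene too. There is more than one size of the part that bears cassette_center; the job needs the smaller. What is shaped like the stand but pink is not meant.

How it is judged:
On the way, in this order (a step that is already met when the one before it is completed fails the run):
1. the cassette stands on its back edge in the bin, leaning on the back wall by itself, not touched by the fingers (angle between cassette_center's own z axis and vertical above 1.62 rad and x of cassette_center in the frame of bin between 0.04 and 0.1 m and z of cassette_center in the frame of bin between 0.09 and 0.135 m and contact force between the fingers and cassette below 0.3 N), for 0.2 s.
2. the cassette stands upright in the stand's slot, down on its floor, let go (x of cassette_center in the frame of stand between -0.014 and 0.014 m and y of cassette_center in the frame of stand between -0.012 and 0.012 m and z of cassette_center in the frame of stand between 0.07 and 0.082 m and angle between the x axis of cassette_center and the z axis of stand, either way round below 0.12 rad and contact force between the fingers and cassette below 0.3 N), for 0.2 s.
3. the wedge is down and presses the cassette (value of joint wedge above 0.024 m and contact force between wedge and cassette above 4 N), for 0.2 s.
At the end, for the whole second after the job is handed in: Cassette upright in the slot, within 3 degrees of vertical and of flat on the platen, within 12 mm of the slot's middle, foot on its floor (middle 70 to 82 mm up); wedge 24 mm or more down and pressing it with over 4 N; all at rest, untouched (all of step 2 and all of step 3 and x of cassette_center in the frame of stand below -0.001 m and angle between the z axis of cassette_center and the x axis of stand, either way round below 0.05 rad and angle between the x axis of cassette_center and the z axis of stand, either way round below 0.05 rad and linear speed of cassette below 0.02 m/s and contact force between the fingers and wedge below 0.3 N).
It fails at once if the cassette is dropped on the bench (height (world z) of cassette_center below 0.04 m).
It fails at once if a bystander is moved more than 30 mm or tipped over (distance of any of tip_box, comb, amber_bottle, gel_knife, vial_rack, beaker from where it was at the start of the episode above 0.03 m or angle between any of tip_box, comb, amber_bottle, gel_knife, vial_rack, beaker's own z axis and vertical above 0.5 rad).
It also fails if it takes over 58 s, if anything falls off the work surface, if the arm or the gripper's body presses on something with over 40 N, if the wrist force passes 120 N, or if a joint passes its speed limit or range.

## Working session

There is one attempt and no reset: what is moved stays moved. The work goes in short steps, Python scripts to look and compute and a tool call to move; the robot and the scene stay as the last step left them, time stands still between calls to the robot, and variables do not carry over. Pictures are saved under pics/ and viewed, at most 10 in all, crops included, and the job is handed in when it is done.

Besides the shell and the picture viewer there is one more tool, called after ">>>" by a JSON object that holds its "name" and its "arguments". play_rows: Moves the arm, as the interface text tells. Shifts and turns lie within -1 to 1; 1 stands for 100 mm of shift or 120 degrees of turn. Its arguments: {"type":"object","properties":{"moves":{"type":"array","items":{"type":"array","items":{"type":"number"}}},"newtons":{"type":"number"}},"required":["moves"]}

```bash
mkdir -p pics; cat > h.py <<'E'
import numpy as np, cv2
from plant import arm
from scipy.spatial.transform import Rotation as R
def K(c): return 200/np.tan(np.radians(c["fovy"])/2)
def cloud(c):
    f=K(c); z=c["z_map"]; v,u=np.mgrid[0:400,0:640]
    x=(u-c["cx"])/f; y=(v-c["cy"])/f
    P=np.stack([x*z,y*z,z],-1); T=c["world_from_camera"]
    W=P@T[:3,:3].T+T[:3,3]; W[z<=0]=np.nan
    return W
E
python3 - <<'E'
from h import *
print(arm.get_obs())
ims=[]
for n in ["scene","top"]:
    c=arm.camera(n); cv2.imwrite(f"pics/{n}0.png",c["frame"]); W=cloud(c); np.save(n+"0.npy",W)
    print(n,c["world_from_camera"].round(3).tolist(),c["fovy"])
    for t in ["cassette_center","bin","stand","wedge","wedge_pad","bin_cutout","tip_box","comb","amber_bottle","gel_knife","vial_rack","beaker"]:
        for d in arm.find_in(n,t):
            u,v=int(d["xy"][0]*640),int(d["xy"][1]*400)
            print(t,round(d["conf"],2),u,v,W[min(v,399),min(u,639)].round(3))
E
```

```text
{'time': 0.0, 'joint_positions': array([ 1.11285232e+00,  3.59490995e-01,  1.51143832e+00, -1.44358313e-05,
        1.27248395e+00, -1.15110294e-01]), 'qd': array([ 0.00100058, -0.00085655,  0.00156125,  0.0036218 ,  0.00123   ,
        0.00151402]), 'tau': array([ 2.29454490e-03, -5.27640510e+01, -2.78618968e+01,  1.10991671e-04,
        1.32041666e-02,  1.45586472e-05]), 'eef_pos': array([0.20141114, 0.56446619, 0.23045968]), 'orientation': array([ 1.70576446e-01,  9.85344025e-01, -8.75139699e-04, -2.50656083e-04]), 'force': array([ 0.71583382, -1.41041928, -0.03891341]), 'torque': array([ 0.02431265, -0.01234382,  0.04927313]), 'grasp_force': 0.0, 'gripper_width': 0.9979464566420522}
scene [[-0.583, 0.568, -0.581, 1.107], [0.812, 0.423, -0.402, 0.38], [0.017, -0.706, -0.708, 0.795], [0.0, 0.0, 0.0, 1.0]] 53.69449964456399
cassette_center 0.64 315 163 [ 0.334 -0.188  0.011]
cassette_center 0.55 267 182 [ 0.53  -0.208  0.061]
bin 0.97 271 194 [ 0.563 -0.165  0.065]
stand 0.79 382 258 [0.542 0.168 0.024]
stand 0.66 421 197 [0.325 0.16  0.058]
wedge 0.9 379 247 [0.583 0.171 0.111]
wed
[... 629 characters left out ...]
0.612 -0.183  0.064]
stand 0.85 251 284 [0.311 0.139 0.096]
stand 0.69 252 205 [0.526 0.16  0.085]
wedge 0.97 245 276 [0.331 0.157 0.098]
wedge 0.9 252 198 [0.543 0.159 0.099]
wedge_pad 0.88 251 279 [0.324 0.139 0.102]
wedge_pad 0.69 251 199 [0.541 0.162 0.098]
bin_cutout 0.84 371 182 [ 0.612 -0.17   0.095]
tip_box 0.94 335 138 [ 0.754 -0.063  0.054]
comb 0.59 305 191 [0.596 0.018 0.004]
amber_bottle 0.63 285 121 [0.763 0.082 0.133]
gel_knife 0.79 302 222 [0.501 0.02  0.   ]
gel_knife 0.29 370 182 [ 0.612 -0.167  0.093]
vial_rack 0.69 384 148 [ 0.735 -0.213  0.045]
vial_rack 0.48 287 120 [0.766 0.077 0.134]
vial_rack 0.19 376 184 [ 0.612 -0.187  0.078]
beaker 0.63 227 129 [0.776 0.274 0.02 ]
```

```bash
python3 - <<'E'
import cv2,numpy as np
a=cv2.imread("pics/scene0.png")[130:360,180:480]; b=cv2.imread("pics/top0.png")[90:320,190:440]
cv2.imwrite("pics/s1.png",cv2.resize(a,None,fx=2.6,fy=2.6,interpolation=3)); cv2.imwrite("pics/t1.png",cv2.resize(b,None,fx=2.6,fy=2.6,interpolation=3))
E
```

```text
(no output)
```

View pics/s1.png

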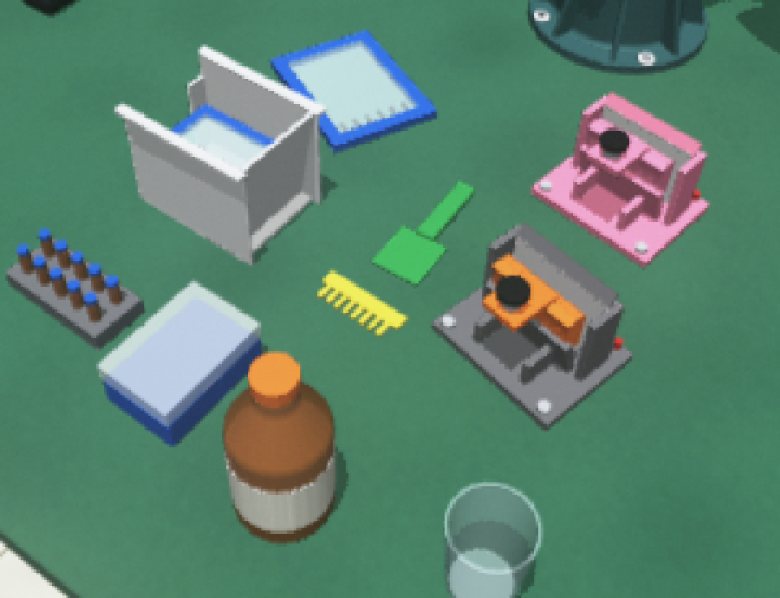

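View pics/t1.png

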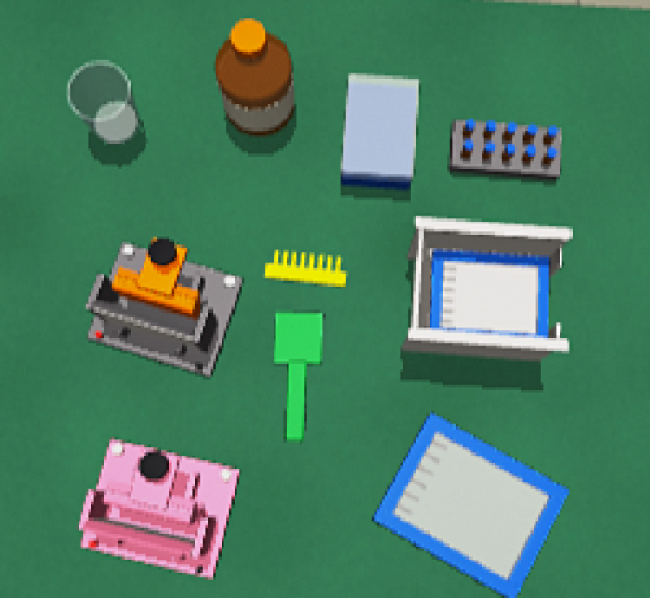

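Cassettes: the one inside the bin, scene (267,182), and a clearly larger one on the bench, scene (315,163); the task wants the smaller one in the bin. Stands: grey with an orange wedge, scene (382,258), and pink, scene (421,197); I use the grey one. The bin's full back wall is on the +y side and its cut-out faces -y.

```bash
python3 - <<'E'
from h import *
W=np.load("top0.npy"); S=np.load("scene0.npy")
im=cv2.imread("pics/top0.png"); im2=cv2.imread("pics/scene0.png")
P=np.concatenate([W.reshape(-1,3),S.reshape(-1,3)]); C=np.concatenate([im.reshape(-1,3),im2.reshape(-1,3)]).astype(int)
src=np.r_[np.zeros(256000),np.ones(256000)]
def box(x0,x1,y0,y1,z0,z1): return (P[:,0]>x0)&(P[:,0]<x1)&(P[:,1]>y0)&(P[:,1]<y1)&(P[:,2]>z0)&(P[:,2]<z1)
for s in (0,1):
    m=box(.42,.75,-.32,-.05,.124,.138)&(src==s)
    r=cv2.minAreaRect(P[m][:,:2].astype(np.float32)); print("rim",s,m.sum(),r,cv2.boxPoints(r).round(4).tolist(), np.median(P[m][:,2]))
    m=box(.45,.7,-.32,-.05,.055,.075)&(src==s)&(C[:,0]>C[:,2]+70)
    if m.sum()>20: r=cv2.minAreaRect(P[m][:,:2].astype(np.float32)); print("cas",s,m.sum(),r,cv2.boxPoints(r).round(4).tolist(),np.median(P[m][:,2]))
    m=box(.42,.68,.05,.28,.05,.16)&(src==s); o=m&(C[:,2]>C[:,0]+80)
    r=cv2.minAreaRect(P[o][:,:2].astype(np.float32)); print("orange",s,o.sum(),r,cv2.boxPoints(r).round(4).tolist(),np.percentile(P[o][:,2],[5,50,95]))
    b=m&(C.max(1)<45)&(P[:,2]>.105)
    if b.sum(): print("pad",s,b.sum(),np.median(P[b],0),P[b].min(0),P[b].max(0))
    m=box(.38,.68,.03,.32,.004,.016)&(src==s)&(abs(C.max(1)-C.min(1))<25)
    r=cv2.minAreaRect(P[m][:,:2].astype(np.float32)); print("base",s,m.sum(),r,cv2.boxPoints(r).round(4).tolist())
    m=box(.42,.68,.05,.28,.085,.108)&(src==s)&(abs(C.max(1)-C.min(1))<25)
    r=cv2.minAreaRect(P[m][:,:2].astype(np.float32)); print("platen/cheek",s,m.sum(),r,cv2.boxPoints(r).round(4).tolist())
# height maps
def hm(x0,x1,y0,y1,f):
    n=int((x1-x0)/.001),int((y1-y0)/.001); H=np.zeros(n)
    m=box(x0,x1,y0,y1,0,.2); q=P[m]; 
    np.maximum.at(H,(np.clip(((q[:,0]-x0)*1000).astype(int),0,n[0]-1),np.clip(((q[:,1]-y0)*1000).astype(int),0,n[1]-1)),q[:,2])
    H=cv2.dilate(H,np.ones((3,3)))
    return cv2.applyColorMap((H/.15*255).clip(0,255).astype(np.uint8),cv2.COLORMAP_JET)
a=hm(.45,.7,-.33,-.03,0); b=hm(.4,.65,.03,.33,0)
cv2.imwrite("pics/hm.png",cv2.resize(np.hstack([a,b]),None,fx=1.3,fy=1.3))
E
```

```text
rim 0 645 ((0.558628499507904, -0.18689367175102234), (0.16330936551094055, 0.13101427257061005), 89.0014877319336) [[0.4916999936103821, -0.26739999651908875], [0.6226999759674072, -0.26969999074935913], [0.6255000233650208, -0.10639999806880951], [0.49459999799728394, -0.10409999638795853]] 0.13005097860214332
cas 0 411 ((0.5621746778488159, -0.1959104686975479), (0.13001324236392975, 0.0908055528998375), 89.14742279052734) [[0.5157999992370605, -0.26019999384880066], [0.6065999865531921, -0.26159998774528503], [0.6085000038146973, -0.1316000074148178], [0.5177000164985657, -0.13019999861717224]] 0.06527663543290552
orange 0 469 ((0.5575393438339233, 0.16393151879310608), (0.09321395307779312, 0.06436843425035477), 76.18089294433594) [[0.5152000188827515, 0.12639999389648438], [0.5777000188827515, 0.11100000143051147], [0.5999000072479248, 0.20149999856948853], [0.5374000072479248, 0.21690000593662262]] [0.06253577 0.08997895 0.09837305]
pad 0 77 [0.57192338 0.15972762 0.11775371] [0.55933185 0.14499061 0.11190753] [0.58457166 0.1732891  0.12239225]
base 0 852 ((0.5326215028762817,
[... 1905 characters left out ...]
2881]]
platen/cheek 1 462 ((0.5405731797218323, 0.16852426528930664), (0.12869124114513397, 0.08609207719564438), 76.2227554321289) [[0.48339998722076416, 0.11630000174045563], [0.5670999884605408, 0.0957999974489212], [0.5976999998092651, 0.2207999974489212], [0.5141000151634216, 0.24130000174045563]]Traceback (most recent call last):
  File "<stdin>", line 28, in <module>
    return _nx.concatenate(arrs, 1, dtype=dtype, casting=casting)
           ~~~~~~~~~~~~~~~^^^^^^^^^^^^^^^^^^^^^^^^^^^^^^^^^^^^^^^
ValueError: all the input array dimensions except for the concatenation axis must match exactly, but along dimension 0, the array at index 0 has size 249 and the array at index 1 has size 250
```

```bash
python3 - <<'E'
from h import *
a=np.radians(-13.5); ex=np.array([np.cos(a),np.sin(a)]); ey=np.array([-ex[1],ex[0]])
for n in ("top","scene"):
    W=np.load(n+"0.npy").reshape(-1,3); C=cv2.imread(f"pics/{n}0.png").reshape(-1,3).astype(int)
    m=(W[:,0]>.42)&(W[:,0]<.68)&(W[:,1]>.05)&(W[:,1]<.28)&(W[:,2]>.02); P=W[m];c=C[m]
    xs=P[:,:2]@ex; ys=P[:,:2]@ey
    g=(c.max(1)-c.min(1)<25); o=c[:,2]>c[:,0]+80; k=(c.max(1)<50)&(P[:,2]>.108)
    q=lambda m,v:np.percentile(v[m],[0,3,50,97,100]).round(4).tolist() if m.sum() else None
    l=g&(P[:,2]>.097)&(xs<.47); print(n,"lip",l.sum(),q(l,xs),q(l,ys))
    for z in (.04,.06,.08,.09,.098):
        s=g&(abs(P[:,2]-z)<.006)&(abs(ys-.289)<.045)&(xs<.48); print("  grey z",z,q(s,xs))
    s=g&(abs(P[:,2]-.092)<.005)&(abs(ys-.289)>.05); print("  cheek",q(s,xs),q(s,ys))
    s=o&(P[:,2]>.09)&(P[:,2]<.104); print("  orange top",q(s,xs),q(s,ys),q(s,P[:,2]))
    b=k&(xs>.49); print("  pad",b.sum(),q(b,xs),q(b,ys),q(b,P[:,2]))
E
```

```text
top lip 103 [0.4438, 0.4443, 0.4472, 0.4517, 0.4529] [0.2341, 0.2375, 0.2858, 0.3415, 0.345]
  grey z 0.04 [0.4319, 0.4324, 0.4397, 0.4435, 0.4437]
  grey z 0.06 [0.4427, 0.4427, 0.4432, 0.4437, 0.4438]
  grey z 0.08 [0.4426, 0.4427, 0.4431, 0.4434, 0.4435]
  grey z 0.09 [0.4428, 0.443, 0.4452, 0.4554, 0.4555]
  grey z 0.098 [0.4429, 0.4435, 0.4481, 0.4541, 0.4547]
  cheek [0.4428, 0.4436, 0.4605, 0.4805, 0.4825] [0.2251, 0.2256, 0.2342, 0.3522, 0.3531]
  orange top [0.4732, 0.4778, 0.4953, 0.5315, 0.536] [0.245, 0.2606, 0.2856, 0.3272, 0.3334] [0.0901, 0.0903, 0.0958, 0.0989, 0.1]
  pad 81 [0.5063, 0.5077, 0.5191, 0.5312, 0.5323] [0.2744, 0.2751, 0.2877, 0.3007, 0.3026] [0.1119, 0.1128, 0.1178, 0.1211, 0.1224]
scene lip 136 [0.4432, 0.4438, 0.4483, 0.4516, 0.4538] [0.2352, 0.2387, 0.2905, 0.3422, 0.3453]
  grey z 0.04 [0.4538, 0.4538, 0.4544, 0.4553, 0.4554]
  grey z 0.06 [0.4525, 0.4527, 0.4543, 0.4557, 0.4558]
  grey z 0.08 [0.4526, 0.453, 0.4546, 0.4563, 0.4568]
  grey z 0.09 [0.4483, 0.4493, 0.4535, 0.4561, 0.4568]
  grey z 0.098 [0.4432, 0.4442, 0.4499, 0.4548, 0.4561]
  cheek [0.4439, 0.4453, 0.4616, 0.4819, 0.4831] [0.2259, 0.2265, 0.3448, 0.354, 0.3545]
  orange top [0.4789, 0.4827, 0.5097, 0.5365, 0.5373] [0.254, 0.2711, 0.2985, 0.3097, 0.335] [0.09, 0.0907, 0.0948, 0.0974, 0.0983]
  pad 103 [0.5086, 0.5094, 0.5223, 0.5347, 0.5352] [0.2763, 0.2791, 0.2918, 0.3023, 0.3037] [0.1124, 0.1139, 0.1171, 0.1192, 0.1206]
```

>>> {"name": "play_rows", "arguments": {"moves": [[0,0,-0.6,0,0,0,-1],[0,0,-1,0,0,0,1],[0,0,-1,0,0,0,1]]}}

```text
time: 1.68
eef_pos: [0.2026, 0.5671, 0.3355]
orientation: [0.171, 0.985, 0.004, 0.001]
force: [0.2, -0.2, -1.1]
gripper_width: 0.606
grasp_force: 0.0
```

>>> {"name": "play_rows", "arguments": {"moves": [[-0.4,-0.4,0,0,0,0,1],[-0.8,-0.8,0,0,0,0,1],[-1,-1,0,0,0,0,1]]}}

```text
time: 2.05
eef_pos: [0.2624, 0.4345, 0.3301]
orientation: [0.171, 0.985, -0.001, -0.0]
force: [0.2, 0.4, 1.1]
gripper_width: -0.0
grasp_force: 0.0
```

>>> {"name": "play_rows", "arguments": {"moves": [[-0.4,-0.4,0,0,0,0,1],[-0.8,-0.8,0,0,0,0,1],[-1,-1,0,0,0,0,1]]}}

```text
time: 2.42
eef_pos: [0.3229, 0.3068, 0.3302]
orientation: [0.171, 0.985, -0.001, -0.0]
force: [0.6, 1.3, -0.5]
gripper_width: -0.001
grasp_force: 0.0
```

>>> {"name": "play_rows", "arguments": {"moves": [[-0.4,-0.4,0,0,0,0,1],[-0.8,-0.8,0,0,0,0,1],[-1,-1,0,0,0,0,1]]}}

```text
time: 2.8
eef_pos: [0.3835, 0.1793, 0.3303]
orientation: [0.172, 0.985, -0.001, -0.001]
force: [1.0, 1.0, 0.1]
gripper_width: -0.002
grasp_force: 0.0
```

>>> {"name": "play_rows", "arguments": {"moves": [[-0.4,-0.4,0,0,0,0,1],[-0.8,-0.8,0,0,0,0,1],[-1,-1,0,0,0,0,1]]}}

```text
time: 3.18
eef_pos: [0.4443, 0.0515, 0.3303]
orientation: [0.172, 0.985, -0.0, -0.001]
force: [-0.4, 0.7, -0.4]
gripper_width: -0.0
grasp_force: 0.0
```

>>> {"name": "play_rows", "arguments": {"moves": [[-0.4,-0.4,0,0,0,0,1],[-0.8,-0.8,0,0,0,0,1],[-1,-1,0,0,0,0,1]]}}

```text
time: 3.55
eef_pos: [0.5049, -0.0764, 0.33]
orientation: [0.172, 0.985, -0.0, -0.001]
force: [-0.1, 0.6, 0.5]
gripper_width: -0.001
grasp_force: 0.0
```

```bash
cat >> h.py <<'E'
def plan(wps,start=None):
    """wps: list of (pos,3x3); prints normalized rows relative to current pose"""
    if start is None:
        o=arm.get_obs(); p0=o["eef_pos"]; R0=R.from_quat(o["orientation"])
    else: p0,R0=np.array(start[0]),R.from_matrix(start[1])
    for p,M in wps:
        s=R0.inv().apply(np.array(p)-p0)/.1; t=(R0.inv()*R.from_matrix(M)).as_rotvec()/np.radians(120)
        print(np.r_[s,t].round(3).tolist())
Y=np.radians(89.0); BX=np.array([np.cos(Y),np.sin(Y),0]); BY=np.array([-BX[1],BX[0],0]); B0=np.array([.558,-.195,0])
def binp(x,z,y=0): return B0+BX*x+BY*y+np.array([0,0,z])
def tilt(deg):  # tool pitched deg below horizontal toward bin +x, tool y = -BY
    t=np.radians(deg); z=BX*np.cos(t)+np.array([0,0,-np.sin(t)]); y=-BY; return np.stack([np.cross(y,z),y,z],1)
E
python3 - <<'E'
from h import *
o=arm.get_obs(); print(o["time"],o["eef_pos"],o["joint_positions"].round(3))
plan([(binp(-.13,.25),tilt(t)) for t in (90,60,30)])
E
```

```text
3.55 [ 0.50494329 -0.07642144  0.33000829] [-2.850e-01  1.500e-01  1.552e+00 -1.000e-03  1.441e+00 -1.511e+00]
[-1.319, -2.167, 0.8, -0.001, -0.0, 0.594]
[-1.319, -2.167, 0.8, -0.156, 0.216, 0.579]
[-1.319, -2.167, 0.8, -0.31, 0.431, 0.535]
```

>>> {"name": "play_rows", "arguments": {"moves": [[-0.3,-0.5,0,-0.02,0.03,0.08,1],[-0.6,-1,0,-0.04,0.05,0.16,1],[-0.6,-1,0,-0.06,0.08,0.24,1],[-0.6,-1,0,-0.08,0.11,0.32,1],[-0.6,-1,0,-0.1,0.14,0.4,1],[-0.6,-1,0,-0.13,0.18,0.49,1],[-0.6,-1,0,-0.156,0.216,0.579,1],[-0.6,-1,0,-0.156,0.216,0.579,1]]}}

```text
time: 4.55
eef_pos: [0.5266, -0.1887, 0.3297]
orientation: [0.689, 0.677, 0.185, -0.182]
force: [-0.2, -0.9, 0.5]
gripper_width: 0.001
grasp_force: 0.0
```

```bash
python3 - <<'E'
from h import *
o=arm.get_obs(); print(o["time"],o["eef_pos"],o["joint_positions"].round(3))
plan([(binp(-.13,.25),tilt(t)) for t in (60,45,30)])
E
```

```text
4.55 [ 0.52662393 -0.18874572  0.32965457] [-0.73   0.387  1.345  0.397  1.757 -0.706]
[-1.573, 0.316, 0.008, -0.0, -0.001, -0.0]
[-1.573, 0.316, 0.008, -0.0, 0.124, -0.0]
[-1.573, 0.316, 0.008, -0.0, 0.249, -0.0]
```

>>> {"name": "play_rows", "arguments": {"moves": [[-0.5,0.15,0,0,0.08,0,1],[-1,0.316,0,0,0.16,0,1],[-1,0.316,0,0,0.249,0,1],[-1,0.316,0,0,0.249,0,1]]}}

```text
time: 5.05
eef_pos: [0.5568, -0.2762, 0.2759]
orientation: [0.618, 0.606, 0.356, -0.353]
force: [0.7, -0.7, -0.5]
gripper_width: 0.004
grasp_force: 0.0
```

```bash
python3 - <<'E'
from h import *
o=arm.get_obs(); print(o["time"],o["eef_pos"],o["joint_positions"].round(3))
M=tilt(30)
plan([(binp(-.15,.15),M),(binp(-.11,.06),M),(binp(-.11,.033),M),(binp(-.06,.033),M)])
E
```

```text
5.05 [ 0.55682194 -0.2761504   0.27592863] [-0.911  0.786  1.09   0.674  2.091 -0.81 ]
[-1.435, 0.002, 0.029, -0.001, -0.002, -0.001]
[-2.017, 0.006, 0.823, -0.001, -0.002, -0.001]
[-2.251, 0.007, 0.957, -0.001, -0.002, -0.001]
[-2.003, 0.007, 1.391, -0.001, -0.002, -0.001]
```

>>> {"name": "play_rows", "arguments": {"moves": [[-0.5,0,0,0,0,0,1],[-1,0,0,0,0,0,1],[-1,0,0,0,0,0,1]]}}

```text
time: 5.42
eef_pos: [0.557, -0.3248, 0.1937]
orientation: [0.617, 0.609, 0.355, -0.35]
force: [0.4, 0.1, 1.1]
gripper_width: 0.002
grasp_force: 0.0
```

>>> {"name": "play_rows", "arguments": {"moves": [[-0.5,0,0,0,0,0,1],[-0.7,0,0.3,0,0,0,1],[-1,0,0.82,0,0,0,1],[-1,0,0.82,0,0,0,1]]}}

```text
time: 5.92
eef_pos: [0.5575, -0.3005, 0.0678]
orientation: [0.616, 0.609, 0.355, -0.352]
force: [0.2, 0.9, 0.4]
gripper_width: 0.003
grasp_force: 0.0
```

```bash
python3 - <<'E'
from h import *
o=arm.get_obs(); print(o["time"],o["eef_pos"],o["joint_positions"].round(3))
M=tilt(30)
plan([(binp(-.11,.033),M),(binp(-.06,.033),M)])
c=arm.camera("scene"); cv2.imwrite("pics/s2.png",cv2.resize(c["frame"][60:260,150:410],None,fx=3,fy=3))
E
```

```text
5.925 [ 0.55751709 -0.30048039  0.06781636] [-0.927  1.031  1.103  0.589  1.89  -0.997]
[-0.324, -0.014, 0.135, -0.003, 0.0, 0.001]
[-0.074, -0.01, 0.568, -0.003, 0.0, 0.001]
```

View pics/s2.png

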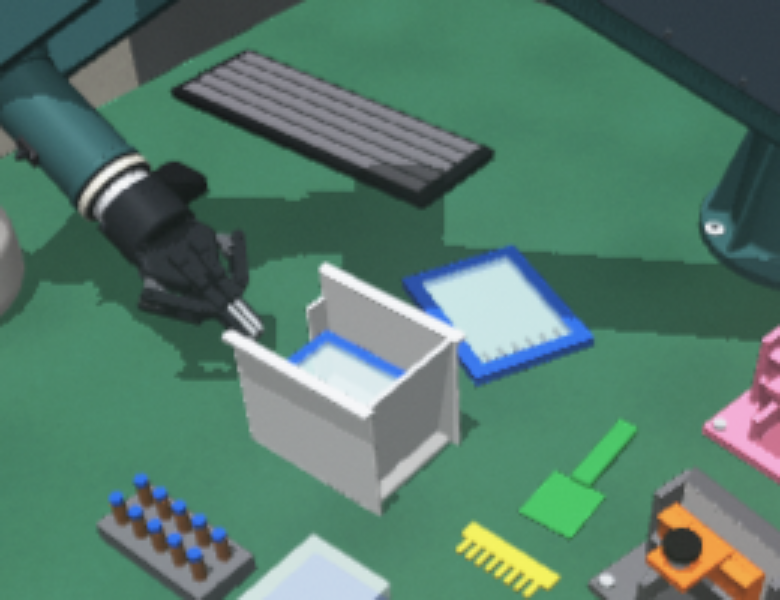

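The gripper sits level with the cut-out at crop (245,320), and the bin cassette is flat and untouched.

```bash
cat >> h.py <<'E'
def arc(th,rho=.115):
    t=np.radians(th); c=np.array([.068-.010*np.sin(t)-rho*np.cos(t),.055+rho*np.sin(t)])-np.array([.0055,.0095])
    return (binp(*c),tilt(30))
E
python3 - <<'E'
from h import *
M=tilt(30); s=(binp(-.053,.033),M)
plan([(binp(-.11,.033),M),(binp(-.11,.031),M),(binp(-.053,.031),M)])
print("A");plan([arc(t) for t in (6,12,18,24,32,40,48)],s)
s=arc(48); print("B");plan([arc(t) for t in (54,60,66,72,78,83,87,90,93,95,97)],s)
E
```

```text
[-0.329, -0.024, 0.164, -0.002, 0.001, 0.002]
[-0.346, -0.024, 0.174, -0.002, 0.001, 0.002]
[-0.06, -0.021, 0.666, -0.002, 0.001, 0.002]
A
[0.213, 0.0, -0.122, 0.0, 0.0, 0.0]
[0.32, 0.0, -0.174, 0.0, 0.0, 0.0]
[0.431, 0.0, -0.214, 0.0, 0.0, 0.0]
[0.545, 0.0, -0.241, 0.0, 0.0, 0.0]
[0.699, 0.0, -0.257, 0.0, 0.0, 0.0]
[0.853, -0.0, -0.25, 0.0, 0.0, 0.0]
[1.004, 0.0, -0.22, 0.0, 0.0, 0.0]
B
[0.109, -0.0, 0.037, 0.0, 0.0, 0.0]
[0.213, -0.0, 0.087, 0.0, 0.0, 0.0]
[0.312, -0.0, 0.149, 0.0, 0.0, 0.0]
[0.404, -0.0, 0.221, 0.0, 0.0, 0.0]
[0.487, 0.0, 0.304, 0.0, 0.0, 0.0]
[0.551, -0.0, 0.38, 0.0, 0.0, 0.0]
[0.596, -0.0, 0.445, 0.0, 0.0, 0.0]
[0.628, -0.0, 0.496, 0.0, 0.0, 0.0]
[0.657, -0.0, 0.55, 0.0, 0.0, 0.0]
[0.674, -0.0, 0.586, 0.0, 0.0, 0.0]
[0.691, -0.0, 0.623, 0.0, 0.0, 0.0]
```

>>> {"name": "play_rows", "arguments": {"moves": [[-0.34,-0.02,0.17,0,0,0,1],[-0.34,-0.02,0.17,0,0,0,1],[-0.2,-0.02,0.42,0,0,0,1],[-0.06,-0.02,0.66,0,0,0,1],[-0.06,-0.02,0.66,0,0,0,1]]}}

```text
time: 6.6
eef_pos: [0.5577, -0.2498, 0.0325]
orientation: [0.616, 0.61, 0.356, -0.349]
force: [0.3, -0.4, 0.2]
gripper_width: 0.004
grasp_force: 0.0
```

>>> {"name": "play_rows", "arguments": {"moves": [[0.11,0,-0.06,0,0,0,1],[0.21,0,-0.12,0,0,0,1],[0.32,0,-0.17,0,0,0,1],[0.43,0,-0.21,0,0,0,1],[0.55,0,-0.24,0,0,0,1],[0.7,0,-0.26,0,0,0,1],[0.85,0,-0.25,0,0,0,1],[1,0,-0.22,0,0,0,1]]}}

```text
time: 7.6
eef_pos: [0.557, -0.219, 0.1275]
orientation: [0.617, 0.609, 0.356, -0.349]
force: [-0.6, -0.3, -0.2]
gripper_width: -0.002
grasp_force: 0.4
```

```bash
python3 - <<'E'
from h import *
o=arm.get_obs(); print(o["time"],o["eef_pos"],o["force"],o["joint_positions"].round(3))
plan([arc(t) for t in (48,54,97)])
c=arm.camera("scene"); cv2.imwrite("pics/s3.png",cv2.resize(c["frame"][60:260,150:410],None,fx=3,fy=3))
E
```

```text
7.6 [ 0.55698793 -0.21902137  0.12748087] [-0.55344348 -0.27800576 -0.22946579] [-0.865  0.889  1.28   0.632  1.827 -0.973]
[0.041, 0.006, 0.001, -0.0, 0.001, 0.001]
[0.15, 0.006, 0.038, -0.0, 0.001, 0.001]
[0.733, 0.009, 0.622, -0.0, 0.001, 0.001]
```

View pics/s3.png

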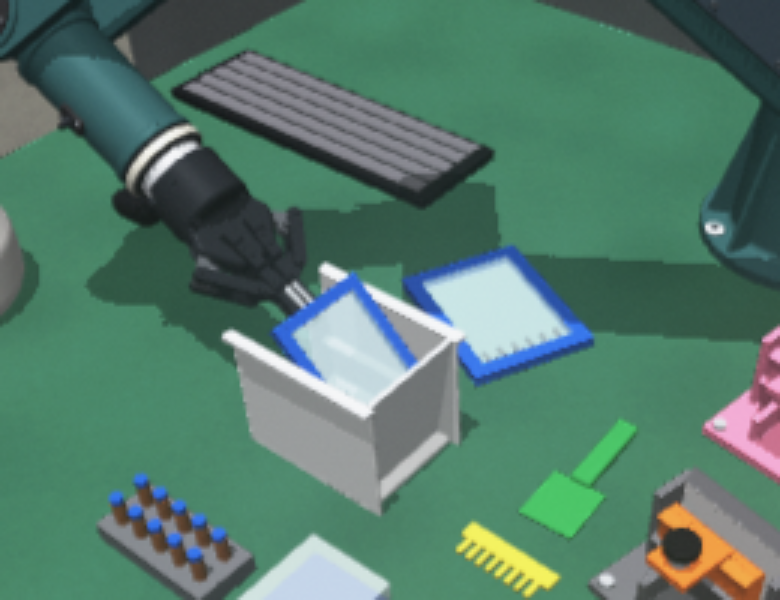

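The cassette is tipped to about 45° on the closed fingers (crop 345,330), so I continue the arc.

>>> {"name": "play_rows", "arguments": {"moves": [[0.15,0,0.04,0,0,0,1],[0.25,0,0.09,0,0,0,1],[0.35,0,0.15,0,0,0,1],[0.44,0,0.22,0,0,0,1],[0.53,0,0.3,0,0,0,1],[0.59,0,0.38,0,0,0,1],[0.64,0,0.45,0,0,0,1],[0.67,0,0.5,0,0,0,1],[0.7,0,0.55,0,0,0,1],[0.71,0,0.58,0,0,0,1],[0.72,0,0.6,0,0,0,1],[0.73,0,0.62,0,0,0,1]]}}

```text
time: 9.15
eef_pos: [0.5583, -0.1293, 0.1584]
orientation: [0.617, 0.608, 0.356, -0.349]
force: [-0.8, 0.5, 0.4]
gripper_width: -0.004
grasp_force: 0.0
```

```bash
cat >> h.py <<'E'
def cas():
    c=arm.camera("scene"); W=cloud(c); C=c["frame"].astype(int)
    q=(W-B0); x=q@BX; y=q@BY; z=q[...,2]
    m=(C[...,0]>C[...,2]+60)&(z>.075)&(z<.25)&(abs(y)<.06)&(x>-.07)&(x<.13)
    P=np.stack([x,y,z],-1)[m]; 
    A=np.c_[P[:,1:],np.ones(len(P))]; k=np.linalg.lstsq(A,P[:,0],rcond=None)[0]; r=P[:,0]-A@k; g=abs(r)<.004
    k=np.linalg.lstsq(A[g],P[g,0],rcond=None)[0]
    print("n",m.sum(),g.sum(),"x = k*[y,z,1]",k.round(4),"lean deg",np.degrees(np.arctan(k[1])).round(1),"ztop",P[:,2].max().round(4),"y",P[:,1].min().round(4),P[:,1].max().round(4),"xtop",(k[1]*P[:,2].max()+k[2]).round(4))
    return c
E
python3 - <<'E'
from h import *
o=arm.get_obs(); print(o["time"],o["eef_pos"],o["force"]); c=cas()
plan([arc(97)])
E
```

```text
9.15 [ 0.55828703 -0.12932665  0.15840355] [-0.78476846  0.46605916  0.42145429]
n 277 223 x = k*[y,z,1] [0.0192 0.0834 0.069 ] lean deg 4.8 ztop 0.1866 y -0.0507 0.0575 xtop 0.0846
[0.013, 0.009, -0.001, -0.0, 0.001, 0.001]
```

>>> {"name": "play_rows", "arguments": {"moves": [[0.03,0,0.03,0,0,0,1],[0.05,0,0.06,0,0,0,1],[0.05,0,0.08,0,0,0,1]]}}

```text
time: 9.57
eef_pos: [0.5585, -0.1197, 0.159]
orientation: [0.617, 0.609, 0.356, -0.349]
force: [0.1, -1.5, 2.0]
gripper_width: 0.002
grasp_force: 1.2
```

```bash
python3 - <<'E'
from h import *
o=arm.get_obs(); print(o["time"],o["eef_pos"],o["force"]); c=cas()
E
```

```text
9.575 [ 0.55845468 -0.11965233  0.1590369 ] [ 0.11547189 -1.52964999  2.04403778]
n 238 161 x = k*[y,z,1] [-0.009   0.2282  0.048 ] lean deg 12.9 ztop 0.186 y -0.0511 0.0573 xtop 0.0905
```

>>> {"name": "play_rows", "arguments": {"moves": [[-0.15,0,-0.3,0,0,0,1],[-0.1,0,-0.6,0,0,0,1],[0.3,0,-0.7,0,0,0,1],[0.8,0,-0.9,0,0,0,1],[0.9,0,-1,0,0,0,1],[0.9,0,-1,0,0,0,1]]}}

```text
time: 10.38
eef_pos: [0.5577, -0.1616, 0.2872]
orientation: [0.617, 0.609, 0.356, -0.348]
force: [0.3, -0.1, -0.7]
gripper_width: 0.003
grasp_force: 0.0
```

```bash
cat >> h.py <<'E'
def grasp(lean,top,d):  # TCP d metres below top edge along cassette; top=(x,z,y)
    l=np.radians(lean); u=BX*np.sin(l)+np.array([0,0,np.cos(l)]); z=-u; y=-(BX*np.cos(l)-np.array([0,0,np.sin(l)]))
    return (binp(*top)-u*d, np.stack([np.cross(y,z),y,z],1))
E
python3 - <<'E'
from h import *
o=arm.get_obs(); print(o["time"],o["eef_pos"],o["force"]); c=cas()
T=c["world_from_camera"]; cv2.imwrite("pics/s4.png",cv2.resize(c["frame"][60:260,150:410],None,fx=3,fy=3))
c=arm.camera("top");W=cloud(c); C=c["frame"].astype(int); q=W-B0; x=q@BX;y=q@BY;z=q[...,2]
m=(C[...,0]>C[...,2]+60)&(z>.172)&(z<.2)&(abs(y)<.07)&(x>.05)&(x<.13); print(m.sum(),[np.percentile(v[m],[3,50,97]).round(4) for v in (x,y,z)])
m=(C.min(-1)>150)&(z>.115)&(z<.135)&(abs(y)<.04)&(x>.05)&(x<.13);print("backwall rim",m.sum(),[np.percentile(v[m],[3,50,97]).round(4) for v in (x,z)])
plan([grasp(10,(.0855,.184,.002),d) for d in (-.08,-.04,.03)])
E
```

```text
10.375 [ 0.55774357 -0.16163909  0.28720844] [ 0.34766842 -0.08443839 -0.6733845 ]
n 225 121 x = k*[y,z,1] [-0.0307  0.3228  0.031 ] lean deg 17.9 ztop 0.1855 y -0.0502 0.0569 xtop 0.0909
161 [array([0.0821, 0.0871, 0.0921]), array([-0.0454,  0.0024,  0.0498]), array([0.1774, 0.183 , 0.1859])]Traceback (most recent call last):
  File "<stdin>", line 6, in <module>
    return _quantile_unchecked(
        a, q, axis, out, overwrite_input, method, keepdims, weights)
    return _ureduce(a,
                    func=_quantile_ureduce_func,
    ...<5 lines>...
                    overwrite_input=overwrite_input,
                    method=method)
    r = func(a, **kwargs)
    result = _quantile(arr,
                       quantiles=q,
    ...<2 lines>...
                       out=out,
                       weights=wgt)
    slices_having_nans = np.isnan(arr[-1, ...])
                                  ~~~^^^^^^^^^
IndexError: index -1 is out of bounds for axis 0 with size 0
```

View pics/s4.png

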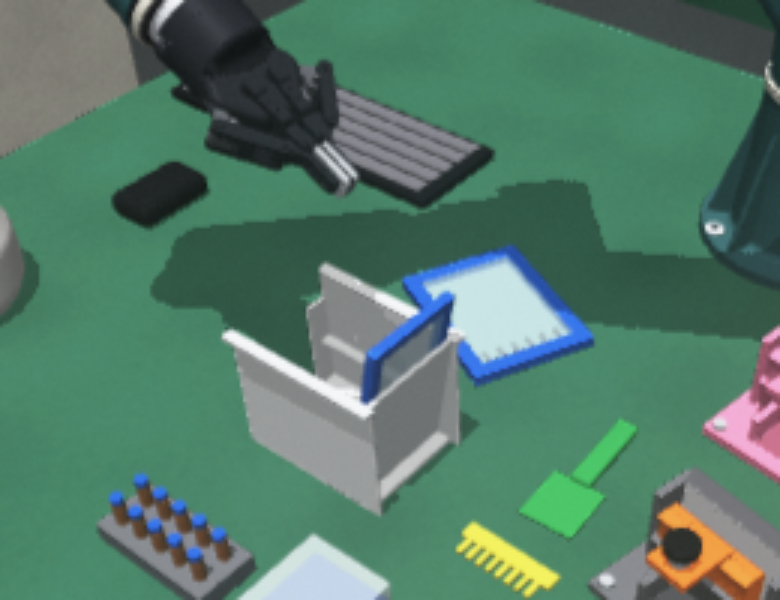

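The cassette leans freely on the back wall (crop 410,340) with the fingers well clear. Next comes the grasp from above.

```bash
python3 - <<'E'
from h import *
g=[grasp(10,(.0868,.183,.003),d) for d in (-.09,-.04,.029)]
plan(g); print(g[0][0]); 
print("from pre"); plan(g,g[0])
E
```

```text
[0.224, -0.015, 0.663, -0.452, -0.452, 0.648]
[-0.246, -0.015, 0.835, -0.452, -0.452, 0.648]
[-0.894, -0.016, 1.072, -0.452, -0.452, 0.648]
[ 0.55678808 -0.09253491  0.2716327 ]
from pre
[0.0, 0.0, 0.0, 0.0, 0.0, 0.0]
[-0.0, 0.0, 0.5, 0.0, 0.0, 0.0]
[-0.0, -0.0, 1.19, 0.0, 0.0, 0.0]
```

>>> {"name": "play_rows", "arguments": {"moves": [[0.1,0,0.1,-0.04,-0.04,0.06,1],[0.25,0,0.2,-0.08,-0.08,0.12,1],[0.4,0,0.3,-0.12,-0.12,0.18,1],[0.4,0,0.4,-0.16,-0.16,0.23,1],[0.4,0,0.5,-0.2,-0.2,0.29,1],[0.4,0,0.55,-0.24,-0.24,0.35,1],[0.4,0,0.6,-0.28,-0.28,0.41,0],[0.35,0,0.63,-0.32,-0.32,0.46,-0.2],[0.3,0,0.66,-0.36,-0.36,0.52,-0.2],[0.25,-0.015,0.66,-0.4,-0.4,0.58,-0.2],[0.224,-0.015,0.663,-0.452,-0.452,0.648,-0.2],[0.224,-0.015,0.663,-0.452,-0.452,0.648,-0.2],[0.224,-0.015,0.663,-0.452,-0.452,0.648,-0.2]]}}

```text
time: 12.1
eef_pos: [0.5566, -0.0922, 0.2715]
orientation: [0.996, -0.007, -0.001, 0.086]
force: [0.6, -0.2, -0.7]
gripper_width: 0.601
grasp_force: 0.0
```

```bash
python3 - <<'E'
from h import *
o=arm.get_obs(); print(o["time"],o["gripper_width"],o["joint_positions"].round(3))
plan([grasp(10,(.0868,.183,.003),d) for d in (-.09,-.04,-.01,.029)])
E
```

```text
12.1 0.6014834832355006 [-0.174  0.269  1.554 -0.177  1.296  1.456]
[0.002, 0.004, -0.001, -0.001, 0.0, 0.002]
[0.002, 0.005, 0.499, -0.001, 0.0, 0.002]
[0.002, 0.006, 0.799, -0.001, 0.0, 0.002]
[0.002, 0.006, 1.189, -0.001, 0.0, 0.002]
```

>>> {"name": "play_rows", "arguments": {"moves": [[0,0,0.4,0,0,0,-0.2],[0,0,0.7,0,0,0,-0.2],[0,0,0.9,0,0,0,-0.2],[0,0,1,0,0,0,-0.2]]}}

```text
time: 12.6
eef_pos: [0.5554, -0.1109, 0.1732]
orientation: [0.996, -0.009, -0.001, 0.086]
force: [0.3, 0.3, -0.1]
gripper_width: 0.601
grasp_force: 0.0
```

>>> {"name": "play_rows", "arguments": {"moves": [[0,0,0.1,0,0,0,-0.2],[0,0,0.19,0,0,0,-0.2],[0,0,0.19,0,0,0,0.3],[0,0,0.19,0,0,0,1],[0,0,0.19,0,0,0,1],[0,0,0.19,0,0,0,1],[0,0,0.19,0,0,0,1]], "newtons": 45}}

```text
time: 13.48
eef_pos: [0.5574, -0.1135, 0.1563]
orientation: [0.996, -0.008, 0.0, 0.087]
force: [-0.6, 0.3, 4.0]
gripper_width: 0.104
grasp_force: 46.9
```

>>> {"name": "play_rows", "arguments": {"moves": [[0,0.05,-0.1,0,0,0,1],[0,0.06,-0.4,0,0,0,1],[0,0.06,-0.8,0,0,0,1],[0,0.06,-1,0,0,0,1],[0,0.06,-1,0,0,0,1]]}}

```text
time: 14.1
eef_pos: [0.5579, -0.1016, 0.257]
orientation: [0.996, -0.008, 0.002, 0.087]
force: [0.9, 0.1, -3.2]
gripper_width: 0.106
grasp_force: 46.2
```

```bash
cat >> h.py <<'E'
a=np.radians(-13.5); SX=np.array([np.cos(a),np.sin(a),0]); SY=np.array([-SX[1],SX[0],0]); S0=np.array([.5181,.1735,0])
SM=np.stack([np.cross(SX,[0,0,-1]),SX,[0,0,-1]],1)
def stp(x,y,z): return S0+SX*x+SY*y+np.array([0,0,z])
E
python3 - <<'E'
from h import *
o=arm.get_obs(); print(o["time"],o["eef_pos"],o["gripper_width"],o["grasp_force"],o["joint_positions"].round(3))
plan([(np.array([.55,-.02,.30]),SM),(stp(0,0,.30),SM)])
print("next");plan([(stp(0,0,.30),SM)],(np.array([.55,-.02,.30]),SM))
E
```

```text
14.1 [ 0.55792507 -0.10163865  0.2570171 ] 0.10625975269504263 46.201043128967285 [-0.19   0.281  1.574 -0.18   1.256  1.451]
[-0.091, -0.728, -0.565, 0.072, 0.054, -0.644]
[-0.442, -2.628, -0.901, 0.072, 0.054, -0.644]
next
[1.807, -0.762, 0.0, 0.0, 0.0, 0.0]
```

>>> {"name": "play_rows", "arguments": {"moves": [[0,-0.1,-0.3,0,0,-0.05,1],[-0.03,-0.25,-0.5,0.01,0.01,-0.12,1],[-0.06,-0.4,-0.56,0.02,0.02,-0.2,1],[-0.09,-0.55,-0.56,0.03,0.02,-0.28,1],[-0.09,-0.7,-0.56,0.04,0.03,-0.36,1],[-0.09,-0.73,-0.56,0.05,0.04,-0.44,1],[-0.09,-0.73,-0.56,0.06,0.05,-0.52,1],[-0.09,-0.73,-0.56,0.07,0.05,-0.59,1],[-0.09,-0.73,-0.565,0.072,0.054,-0.644,1],[-0.09,-0.73,-0.565,0.072,0.054,-0.644,1]]}}

```text
time: 15.35
eef_pos: [0.5486, -0.0201, 0.2967]
orientation: [0.786, 0.618, -0.003, -0.002]
force: [0.0, -0.2, -2.8]
gripper_width: 0.112
grasp_force: 46.0
```

>>> {"name": "play_rows", "arguments": {"moves": [[0.4,-0.2,0,0,0,0,1],[0.8,-0.35,0,0,0,0,1],[0.95,-0.38,0,0,0,0,1],[0.95,-0.38,0,0,0,0,1]]}}

```text
time: 15.85
eef_pos: [0.5343, 0.0819, 0.2978]
orientation: [0.785, 0.619, -0.002, -0.001]
force: [-0.8, -0.1, -2.2]
gripper_width: 0.105
grasp_force: 46.0
```

>>> {"name": "play_rows", "arguments": {"moves": [[0.3,-0.15,0,0,0,0,1],[0.7,-0.3,0,0,0,0,1],[0.86,-0.38,0,0,0,0,1],[0.86,-0.38,0,0,0,0,1],[0.86,-0.38,0,0,0,0,1]]}}

```text
time: 16.48
eef_pos: [0.518, 0.1725, 0.2983]
orientation: [0.786, 0.619, -0.002, -0.001]
force: [0.9, 1.0, -1.8]
gripper_width: 0.109
grasp_force: 46.0
```

```bash
cat >> h.py <<'E'
def casst(n):
    c=arm.camera(n); W=cloud(c); C=c["frame"].astype(int); q=W-S0; x=q@SX;y=q@SY;z=q[...,2]
    m=(C[...,0]>C[...,2]+60)&(abs(y)<.08)&(abs(x)<.05)&(z>.02)&(z<.34)
    if m.sum()<20: print(n,"few",m.sum()); return c
    P=np.stack([x,y,z],-1)[m]; A=np.c_[P[:,1:]-[0,.2],np.ones(len(P))]; g=np.ones(len(P),bool)
    for i in range(4): k=np.linalg.lstsq(A[g],P[g,0],rcond=None)[0]; g=abs(P[:,0]-A@k)<.004
    print(n,m.sum(),g.sum(),"x=",k.round(4),"y",np.percentile(P[g,1],[1,99]).round(4),"z",np.percentile(P[g,2],[1,99]).round(4),"all",P.min(0).round(4),P.max(0).round(4))
    return c
E
python3 - <<'E'
from h import *
o=arm.get_obs(); print(o["time"],o["eef_pos"],o["gripper_width"],o["grasp_force"],o["joint_positions"].round(3))
plan([(stp(0,0,.30),SM),(stp(0,0,.25),SM)])
c=casst("scene"); casst("top")
cv2.imwrite("pics/s5.png",cv2.resize(c["frame"][80:330,260:530],None,fx=2.4,fy=2.4))
E
```

```text
16.475 [0.51799003 0.17246445 0.29825953] 0.10867402829656808 46.021742820739746 [ 0.195  0.228  1.53  -0.     1.388  0.432]
[0.01, -0.001, -0.017, -0.002, 0.001, -0.0]
[0.011, 0.001, 0.483, -0.002, 0.001, -0.0]
scene 825 754 x= [-0.0056 -0.0039  0.0054] y [-0.0494  0.0502] z [0.199  0.3255] all [-0.0109 -0.0501  0.1969] [0.008  0.0507 0.3264]
top 221 193 x= [ 0.0048  0.0211 -0.0039] y [-0.0508  0.0237] z [0.1972 0.3281] all [-0.0049 -0.051   0.0822] [0.0125 0.0553 0.3364]
```

View pics/s5.png

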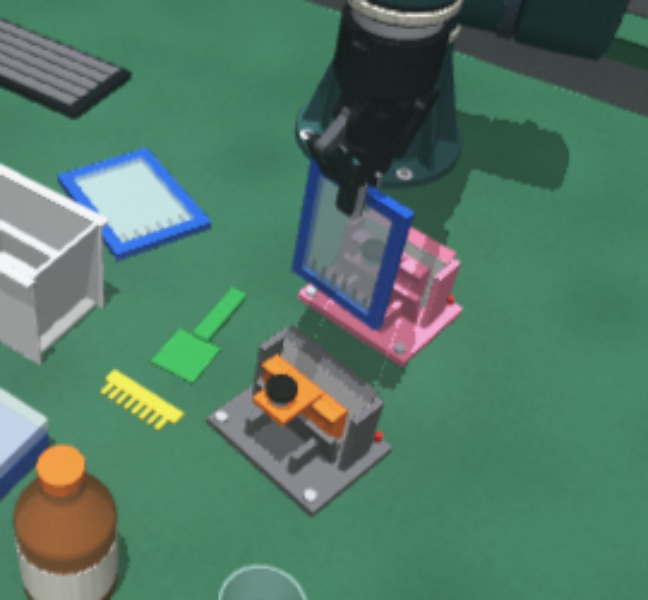

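The cassette hangs upright and centred over the grey slot (measured x 0.4 mm, y 0.4 mm, bottom at z 0.197), so I lower it.

>>> {"name": "play_rows", "arguments": {"moves": [[0,-0.01,0.4,0,0,0,1],[0,-0.01,0.7,0,0,0,1],[0,-0.01,0.8,0,0,0,1],[0,-0.01,0.8,0,0,0,1]]}}

```text
time: 17.08
eef_pos: [0.5165, 0.1735, 0.2183]
orientation: [0.786, 0.619, -0.002, -0.002]
force: [-0.5, 0.3, -2.1]
gripper_width: 0.109
grasp_force: 46.0
```

>>> {"name": "play_rows", "arguments": {"moves": [[0,0,0.2,0,0,0,1],[0,0,0.4,0,0,0,1],[0,0,0.6,0,0,0,1],[0,0,0.75,0,0,0,1],[0,0,0.85,0,0,0,1],[0,0,0.9,0,0,0,1]]}}

```text
time: 17.82
eef_pos: [0.5163, 0.1741, 0.1283]
orientation: [0.785, 0.619, -0.002, -0.001]
force: [0.4, -0.2, -1.1]
gripper_width: 0.108
grasp_force: 46.0
```

```bash
python3 - <<'E'
from h import *
o=arm.get_obs(); print(o["time"],o["eef_pos"],o["force"],o["torque"],o["gripper_width"])
plan([(stp(0,0,.113),SM)])
casst("scene")
E
```

```text
17.825 [0.51626543 0.17407463 0.12833812] [ 0.39889433 -0.21576702 -1.08464623] [ 0.05796559 -0.00581133  0.0347082 ] 0.10799217918267004
[-0.001, 0.02, 0.153, -0.002, 0.0, -0.0]
scene 296 255 x= [-0.006  -0.0157  0.0017] y [-0.0475  0.0511] z [0.0458 0.1564] all [-0.0063 -0.0478  0.0326] [0.0066 0.0522 0.1579]
```

>>> {"name": "play_rows", "arguments": {"moves": [[0,0.01,0.05,0,0,0,1],[0,0.01,0.1,0,0,0,1],[0,0.01,0.13,0,0,0,1],[0,0.01,0.15,0,0,0,1],[0,0.01,0.155,0,0,0,1]]}}

```text
time: 18.5
eef_pos: [0.5172, 0.1735, 0.1144]
orientation: [0.785, 0.619, -0.002, -0.001]
force: [-4.4, -3.3, 16.9]
gripper_width: 0.108
grasp_force: 48.7
```

>>> {"name": "play_rows", "arguments": {"moves": [[0,0,-0.01,0,0,0,1],[0,0,-0.01,0,0,0,0.2],[0,0,-0.01,0,0,0,0.2],[0,0,-0.01,0,0,0,0.2],[0,0,-0.01,0,0,0,0.2]]}}

```text
time: 19.12
eef_pos: [0.5168, 0.1738, 0.1138]
orientation: [0.785, 0.619, -0.002, -0.001]
force: [-0.1, 0.5, -0.3]
gripper_width: 0.397
grasp_force: 0.0
```

```bash
python3 - <<'E'
from h import *
o=arm.get_obs(); print(o["time"],o["eef_pos"],o["force"],o["gripper_width"])
c=casst("scene"); casst("top")
plan([(stp(0,0,.20),SM)])
E
```

```text
19.125 [0.51684089 0.17384276 0.11376189] [-0.10992754  0.49099859 -0.265775  ] 0.39707682360914404
scene 257 209 x= [-0.0017 -0.0206  0.0017] y [-0.0469  0.0507] z [0.0277 0.1434] all [-0.0196 -0.0476  0.0207] [0.0261 0.0513 0.177 ]
top 77 70 x= [-0.0291  0.0386 -0.0016] y [-0.0502 -0.0077] z [0.0724 0.1455] all [-0.0059 -0.0503  0.0665] [ 0.0027 -0.0076  0.1456]
[-0.001, 0.009, -0.862, -0.002, 0.0, -0.0]
```

>>> {"name": "play_rows", "arguments": {"moves": [[0,0,-0.3,0,0,0,0.2],[0,0,-0.7,0,0,0,0.2],[0,0,-0.9,0,0,0,1],[0,0.4,-0.9,0,0,0,1],[0,0.58,-0.8,0,0,0,1],[0,0.58,-0.8,0,0,0,1],[0,0.58,-0.8,0,0,0,1]]}}

```text
time: 20.1
eef_pos: [0.5718, 0.1603, 0.1925]
orientation: [0.785, 0.619, -0.003, -0.002]
force: [0.2, 0.2, -1.4]
gripper_width: -0.001
grasp_force: 0.0
```

```bash
python3 - <<'E'
from h import *
o=arm.get_obs(); print(o["time"],o["eef_pos"],o["force"],o["gripper_width"])
c=casst("scene"); cv2.imwrite("pics/s6.png",cv2.resize(c["frame"][130:300,310:500],None,fx=3.4,fy=3.4))
plan([(stp(.057,-.001,.135),SM),(stp(.057,-.001,.119),SM),(stp(.049,-.001,.092),SM)])
E
```

```text
20.1 [0.5717986  0.16030463 0.1924795 ] [ 0.24546308  0.19939102 -1.42413345] -0.0006453010591030314
scene 296 247 x= [-0.0049 -0.0246  0.0012] y [-0.0456  0.0508] z [0.0255 0.1435] all [-0.0055 -0.0469  0.0203] [0.006  0.0511 0.1442]
[-0.007, 0.02, 0.578, -0.003, 0.001, -0.0]
[-0.007, 0.021, 0.738, -0.003, 0.001, -0.0]
[-0.006, -0.057, 1.009, -0.003, 0.001, -0.0]
```

View pics/s6.png

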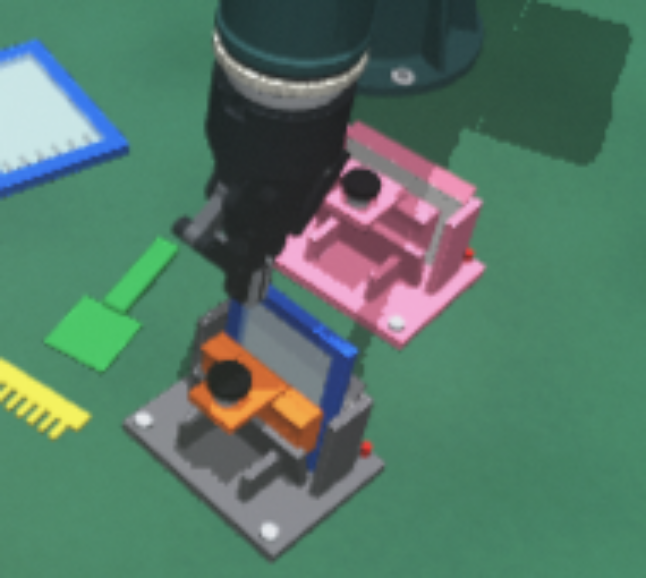

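The cassette is seated and released (crop 295,330) and the pad is at crop (228,380). I'll turn the gripper 90° so its knuckles clear the cassette, then press.

>>> {"name": "play_rows", "arguments": {"moves": [[0,0,0,0,0,-0.085,1],[0,0,0,0,0,-0.17,1],[0,0,0,0,0,-0.255,1],[0,0,0,0,0,-0.34,1],[0,0,0,0,0,-0.425,1],[0,0.02,0,0,0,-0.51,1],[0,0.02,0,0,0,-0.595,1],[0,0.02,0.1,0,0,-0.68,1],[0,0.02,0.3,0,0,-0.75,1],[0,0.02,0.56,0,0,-0.75,1],[0,0.02,0.56,0,0,-0.75,1]]}}

```text
time: 21.52
eef_pos: [0.5726, 0.1598, 0.1359]
orientation: [0.117, 0.993, -0.001, -0.005]
force: [-0.3, 0.2, 0.4]
gripper_width: 0.004
grasp_force: 0.0
```

```bash
cat >> h.py <<'E'
def st():
    o=arm.get_obs(); q=o["eef_pos"]-S0; print(round(o["time"],2),"stand xyz",(q@SX).round(4),(q@SY).round(4),q[2].round(4),"F",o["force"].round(1)); return o
PM=np.stack([SX,np.cross([0,0,-1],SX),[0,0,-1]],1)
E
python3 - <<'E'
from h import *
o=st(); print(R.from_quat(o["orientation"]).as_matrix().round(2).tolist(),PM.round(2).tolist())
M=R.from_quat(o["orientation"]).as_matrix()
plan([(stp(.057,-.001,.119),M),(stp(.057-.287*.01,-.001,.109),M),(stp(.057-.287*.027,-.001,.092),M),(stp(.057-.287*.03,-.001,.089),M)])
E
```

```text
21.52 stand xyz 0.0562 -0.0006 0.1359 F [-0.3  0.2  0.4]
[[-0.97, 0.23, -0.01], [0.23, 0.97, -0.0], [0.01, -0.0, -1.0]] [[0.97, -0.23, 0.0], [-0.23, -0.97, 0.0], [0.0, -0.0, -1.0]]
[-0.01, -0.003, 0.169, -0.0, 0.0, -0.0]
[0.018, -0.003, 0.27, -0.0, 0.0, -0.0]
[0.065, -0.003, 0.44, -0.0, 0.0, -0.0]
[0.073, -0.003, 0.47, -0.0, 0.0, -0.0]
```

>>> {"name": "play_rows", "arguments": {"moves": [[-0.01,0,0.1,0,0,0,1],[-0.01,0,0.16,0,0,0,1],[0,0,0.2,0,0,0,1],[0.01,0,0.24,0,0,0,1],[0.03,0,0.28,0,0,0,1],[0.04,0,0.32,0,0,0,1],[0.05,0,0.36,0,0,0,1],[0.055,0,0.39,0,0,0,1]]}}

```text
time: 22.52
eef_pos: [0.5701, 0.1612, 0.0989]
orientation: [0.118, 0.993, -0.0, -0.002]
force: [0.5, -0.8, 5.9]
gripper_width: 0.004
grasp_force: 3.0
```

```bash
python3 - <<'E'
from h import *
st(); casst("scene")
E
```

```text
22.52 stand xyz 0.0535 0.0002 0.0989 F [ 0.5 -0.8  5.9]
scene 179 147 x= [ 0.0934 -0.0548 -0.0091] y [0.0114 0.0508] z [0.0706 0.1428] all [-0.0094  0.0105  0.068 ] [0.0036 0.0508 0.1432]
```

>>> {"name": "play_rows", "arguments": {"moves": [[0.005,0,0.02,0,0,0,1],[0.01,0,0.03,0,0,0,1],[0.01,0,0.04,0,0,0,1],[0.01,0,0.05,0,0,0,1],[0.015,0,0.06,0,0,0,1]]}}

```text
time: 23.2
eef_pos: [0.5689, 0.1615, 0.0937]
orientation: [0.118, 0.993, -0.0, -0.002]
force: [-0.8, -1.2, 16.5]
gripper_width: -0.003
grasp_force: 7.9
```

>>> {"name": "play_rows", "arguments": {"moves": [[0.002,0,0.01,0,0,0,1],[0.004,0,0.02,0,0,0,1],[0.004,0,0.02,0,0,0,1]]}}

```text
time: 23.58
eef_pos: [0.5689, 0.1616, 0.0932]
orientation: [0.118, 0.993, 0.0, -0.001]
force: [-3.0, -1.9, 21.9]
gripper_width: 0.002
grasp_force: 11.2
```

>>> {"name": "play_rows", "arguments": {"moves": [[0,0,0.01,0,0,0,1],[0,0,0.02,0,0,0,1],[0,0,0.02,0,0,0,1]]}}

```text
time: 23.95
eef_pos: [0.5689, 0.1616, 0.0926]
orientation: [0.117, 0.993, 0.0, -0.001]
force: [-6.6, -3.3, 35.1]
gripper_width: -0.0
grasp_force: 17.2
```

>>> {"name": "play_rows", "arguments": {"moves": [[0,0,-0.1,0,0,0,1],[0,0,-0.4,0,0,0,1],[-0.3,0,-0.9,0,0,0,1],[-0.9,0,-1,0,0,0,1],[-1,0,-1,0,0,0,1],[-1,0,-1,0,0,0,1]]}}

```text
time: 24.7
eef_pos: [0.6646, 0.138, 0.1867]
orientation: [0.118, 0.993, -0.0, -0.004]
force: [0.1, 0.1, -1.4]
gripper_width: 0.002
grasp_force: 0.0
```

```bash
python3 - <<'E'
from h import *
st(); c=casst("scene"); cv2.imwrite("pics/s7.png",cv2.resize(c["frame"][130:300,310:500],None,fx=3.4,fy=3.4))
W=cloud(c);q=W-S0;x=q@SX;y=q@SY;z=q[...,2];C=c["frame"].astype(int)
b=(C.max(-1)<50)&(z>.08)&(z<.13)&(x>.03)&(x<.08)&(abs(y)<.025); print("pad",b.sum(),np.median(z[b]),np.median(x[b]))
E
```

```text
24.7 stand xyz 0.1508 -0.0003 0.1867 F [ 0.1  0.1 -1.4]
scene 393 319 x= [ 0.002  -0.0186 -0.0008] y [-0.0479  0.0513] z [0.0664 0.143 ] all [-0.0084 -0.0502  0.0617] [0.0043 0.0517 0.144 ]
pad 107 0.09147582134757903 0.05271948370032811
```

View pics/s7.png

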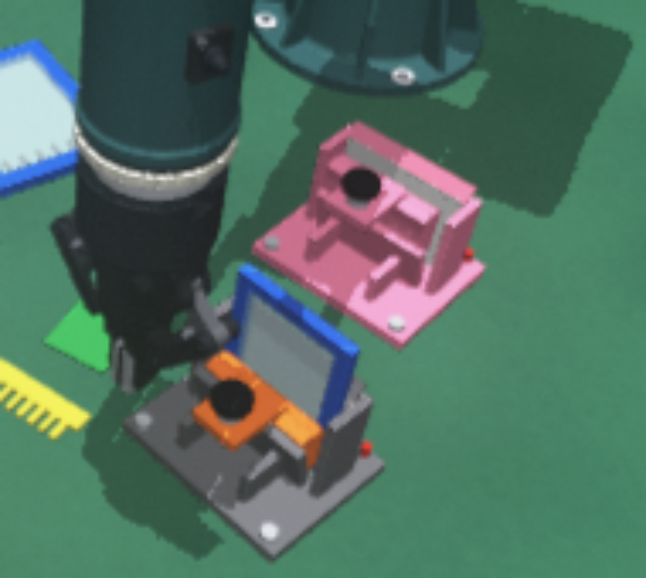

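The wedge is down (pad top at about 92 mm). The cassette is upright against the platen, with its front face at about x 0 to +1 mm, and the fingers are clear.

```bash
python3 -c "
from plant import arm; print(arm.sign_off())"
```

```text
the job is handed in; nothing more can be done
None
```

I handed the job in at about 25 s: the cassette stands upright in the grey stand's slot, and the wedge is pressed down about 30 mm and holds it against the platen. The sign-off returned no verdict; by camera the cassette leans about 1°. I never measured the wedge's force on the cassette, but I pressed the wedge with 35 N.

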